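Hold the hand magnifier over the culture dish on the colony counter

TASK

Get the colony counter ready by pressing its keys one at a time, green (power), then yellow (stage lamp), then red (zero the count), and leave the blue print key alone. Then pick up the hand magnifier by its handle, lift it clear over the bottles and tubes and hold it level and centred over the culture dish for counting, with its underside about two centimetres above the dish and touching neither dish nor counter, the handle out over the side or back of the counter so that the keys and the display stay in view. Do not disturb the dish or the other things on the bench; finish there still holding the magnifier steady, without putting it down or letting go.

Things in the scene. Friction and masses are not known exactly. Their poses are not given: they have to be found in the camera images.
- counter: colony counter, a low white instrument 270 mm deep (x), 230 wide (y) and 80 high with a grey top, fixed to the bench. Origin: centre of its underside. Its x axis points from the front (keys, at x = -107 mm, then the display, from x = -83 to -57 mm) to the back, where the round white dish stage is centred at x = +55 mm, y = 0, its surface 82 mm above the bench; y to its left seen from the keys, z up. Four steel stops 6 mm high (above the stage surface) stand round the dish
- key_power_top (a point): centre of the top of the green power key at rest. The four keys stand in a row 45 mm apart along the counter's y, from left to right green, yellow, red, blue; each is a cap 24 mm wide (y) by 22 mm, its top 89 mm above the bench, 9 mm proud of the panel, pressed straight down
- key_lamp_top (a point): centre of the top of the yellow stage lamp key at rest, same cap
- key_zero_top (a point): centre of the top of the red zero key at rest, same cap
- key_print_top (a point): centre of the top of the blue print key, same cap; not to be pressed
- key_power (a joint): travel of the green key, 0 at rest to 0.005 m fully down; a spring key that starts to move at 1.5 N, needs 5 N to go fully down and comes back up when let go. It counts as pressed beyond 3.5 mm
- key_lamp (a joint): travel of the yellow key, as the green one
- key_zero (a joint): travel of the red key, as the green one
- key_print (a joint): travel of the blue key, as the green one
- dish: closed culture dish, amber agar with pale colonies, 90 mm in diameter and 15 mm high, loose on the stage between the four stops, 45 g. Origin: centre of its underside
- dish_top (a point): centre of the dish's top face, 97 mm above the bench
- magnifier: hand magnifier lying flat on the bench, about 150 g (hidden +-25 %): a silver round frame 102 mm across and 14 mm thick with a clear lens, and a white straight handle 24 mm wide and 22 mm high, 100 mm long, with a blue end. Frame and handle have a common flat underside, which lies on the bench. Origin: on the underside, on the middle line, 54 mm from the lens centre towards the handle; x points along the handle towards the lens, z up. The handle runs from x = -105 to -5 mm
- lens (a point): centre of the lens, in the plane of the magnifier's underside, 54 mm ahead (+x) of its origin
- grip (a point): point in the middle of the handle's section where it is best gripped across (along the magnifier's y), 94 mm behind the lens centre and 11 mm above the underside
- handle_end (a point): middle of the free end face of the handle, 159 mm behind the lens centre and 11 mm above the underside
- amber_bottle: amber glass bottle with blue cap, 68 mm in diameter, 150 high, loose. Origin: centre of its underside. It, the white jar and the objective case stand in a row between magnifier and counter, in any order
- white_jar: white plastic jar with blue lid, 68 mm in diameter, 135 high, loose. Origin: centre of its underside
- objective_case: black round case, 64 mm in diameter, 110 high, loose. Origin: centre of its underside
- tube_rack: blue rack with capped tubes, 200 mm (x) by 65 by 122 high, loose, 0.5 kg. Origin: centre of its underside
- slide_box: blue and green slide box, 102 by 87 by 35 mm high, loose. Origin: centre of its underside
- dish_stack: stack of four culture dishes, 90 mm in diameter, 64 high, loose. Origin: centre of its underside
- stage (a point): centre of the dish stage's surface on the counter, 82 mm above the bench
Not all that is in view belongs to the job. There is more than one size of the magnifier; the one meant has the size given above. Of the things like the dish, leave any that is purple; of the rest the smaller one is meant.

How it is judged:
By the outcome, as a careful person would: the job done as asked, in the order asked, and still so for the second after the job is handed in, while the arm keeps its last pose, push and grip.
It also fails if it takes over 64 s, if anything falls off the work surface, if the arm or the gripper's body presses on something with over 40 N, if the wrist force passes 120 N, or if a joint passes its speed limit or range.

ROBOT

A 6-joint arm with a two-finger parallel gripper is mounted at the origin on the work surface. World frame = base frame: x ahead of the robot, y to its left, z up, the work surface at z = 0. Lengths are in mm, angles in rad, forces in N, time in s.
With the tool pointing down it reaches from about 275 to 1000 mm from the base axis. Payload 8.4 kg.
Tool frame: the origin (TCP) lies at the very end of the fingers, on their centre line; the grasp point (between the pads) lies 19 mm behind it; x points along the fingers, y is the direction in which the jaws open and shut, and the axes are right-handed (so a half turn about x gives the same grasp; the last joint's range is limited). The gripper opens to 85 mm and grips with 20 to 120 N. Pads are 22 mm wide; open, the fingers measure 114 mm over their backs; the gripper's body (76 mm by 85 mm) begins 54 mm behind the grasp point. The pads swing forward as they close: fully open they stand 13 mm farther back than shut.
Start: joints at [1.184, 0.353, 1.633, -0, 1.155, -0.002], TCP at [234.607, 579.299, 231.281] pointing down, gripper open.
Joint ranges: [-2.63, 2.63], [-0.92, 2.1], [0.06, 2.66], [-1.3, 4.44], [0, 2.69], [-3.02, 3.02]. Speed limits (rad/s): [2.22, 2.22, 2.79, 3.14, 3.14, 3.14].

INTERFACE

Orientations are given as [roll, pitch, yaw] about the fixed x, y, z axes, in that order (R = Rz(yaw) Ry(pitch) Rx(roll)).
In Python, from rig import r, grab_frame, camera_params, sign_off gives the robot as it stands.
- The arm moves only by the tool drive_tool, never from a script. Its argument "rows" is one flat list of numbers, 7 for each row, row after row: the shift along the tool's x, y, z in mm, then the turn, a rotation vector about the tool's x, y, z in degrees, then the opening in per cent of the stroke, from 0 (shut) to 100 (fully open). In form: [x, y, z, rx, ry, rz, fingers, x, y, z, rx, ry, rz, fingers, ...]. A call has 1 to 10 rows; each row is the pose to reach, as a shift and turn from the pose measured when the call began, along the tool's axes at that moment; what a row does not reach only later rows make up. A row lasts 1/8 s, in which the tool goes at most 62.5 mm and 10.7 degrees, less where a joint would pass 70% of its speed; a pose out of reach is approached as far as the arm can. A call with a gripper value outside its range is refused whole. The fingers move at their own pace and stop on an object; "newtons" is the grip in N (left out, the last holds). Time passes only in rows, so rows that repeat a pose let the fingers close. It gives the time, the measured TCP pose, the force and the opening at its end, in the units of the state.
- r.sense(): the state, without advancing time (a new reading comes with each control period).
- grab_frame(name): name is "scene" or "top"; returns the picture (480x640x3 uint8, red, green, blue); there is no depth.
- camera_params(name): a dict with "vertical_fov" (degrees; the focal length in pixels is half the picture's height over the tangent of half this angle, whatever the lens; pixels are square), "cx", "cy" (the principal point, pixels), "pose" (4x4, takes a point from camera to world coordinates). Camera axes: x right, y down, z forward; pixel columns grow to the right and rows downward; lengths in mm; the calibration is good to about 2 mm. A picture is of the moment at which its call begins. camera_params takes no time and is no camera call.
- sign_off(): hands the job in, once; it reports no verdict.
The state is a dict: "clock": time; "qpos": joint angles; "qvel": joint speeds; "joint_efforts": joint torques, N m; "eef_pos": TCP position; "tcp_rot": TCP orientation; "contact_force": force on the tool from outside, world axes, zero at the start; "wrist_torque": the same for the moment, N m; "opening": opening from 0.0 (shut) to 1.0 (fully open).
Only numpy, scipy, OpenCV 4.12 (cv2) and the standard library are available. Lean on these libraries where they do the work, as an engineer would, in place of code of your own. Each camera call takes 0.05 s, during which the arm holds its last target.

## Working session

There is one attempt and no reset: what is moved stays moved. The work goes in short steps, Python scripts to look and compute and a tool call to move; the robot and the scene stay as the last step left them, time stands still between calls to the robot, and variables do not carry over. Pictures are saved under pics/ and viewed, and the job is handed in when it is done.

Besides the shell and the picture viewer there is one more tool, called after "Request:" as name(argument=value, ...), one argument or row to a line, values as JSON. drive_tool: Moves the arm, as the interface text tells. Its arguments: {"type":"object","properties":{"rows":{"type":"array","items":{"type":"number"}},"newtons":{"type":"number"}},"required":["rows"]}

```bash
ls; mkdir -p pics; python3 - <<'E'
from rig import r, grab_frame, camera_params
import cv2
print(r.sense())
for n in ("scene","top"):
    p=camera_params(n); print(n,p)
    cv2.imwrite(f"pics/{n}0.png",grab_frame(n)[:,:,::-1])
E
```

```text
pics
{'clock': 0.0, 'qpos': array([ 1.18358658e+00,  3.53668587e-01,  1.63414969e+00,  3.02672366e-05,
        1.15520616e+00, -2.39847525e-03]), 'qvel': array([ 0.0001212 , -0.00071364,  0.00106702, -0.00064867,  0.00014827,
       -0.00023406]), 'joint_efforts': array([ 3.82286380e-03, -6.05240822e+01, -3.42065871e+01,  2.29464531e-04,
        9.66525986e-03,  8.46076574e-06]), 'eef_pos': array([234.42086523, 578.84456988, 230.54226731]), 'tcp_rot': array([-1.59252033,  1.56936428, -1.97734385]), 'contact_force': array([-0.52642079, -0.67817756, -0.29881759]), 'wrist_torque': array([-0.01084387,  0.02946092,  0.02596283]), 'opening': 0.9989129372170121}
scene {'vertical_fov': 55.70087056131078, 'cx': 315.9846090929608, 'cy': 232.05856558932075, 'pose': array([[ 6.04387842e-01,  6.90122663e-01, -3.98052819e-01,
         1.03994372e+03],
       [ 7.96658484e-01, -5.19061398e-01,  3.09694245e-01,
        -4.87639427e+02],
       [ 7.11316466e-03, -5.04287592e-01, -8.63506472e-01,
         1.21549029e+03],
       [ 0.00000000e+00,  0.00000000e+00,  0.00000000e+00,
         1.00000000e+00]])}
top {'vertical_fov': 47.1500085408839, 'cx': 322.96095832214854, 'cy': 237.9157517671018, 'pose': array([[ 4.63981250e-04, -9.97205415e-01,  7.47070571e-02,
         4.06741468e+02],
       [-9.99816094e-01, -1.89487971e-03, -1.90837177e-02,
        -4.72336209e+01],
       [ 1.91719476e-02, -7.46844635e-02, -9.97022902e-01,
         1.58533229e+03],
       [ 0.00000000e+00,  0.00000000e+00,  0.00000000e+00,
         1.00000000e+00]])}
```

View pics/scene0.png

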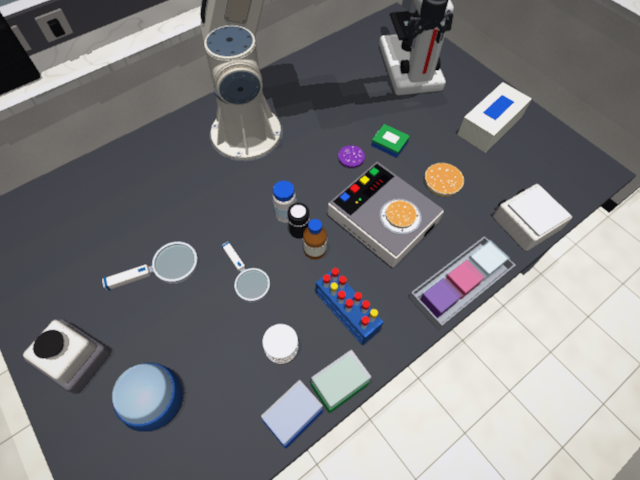

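View pics/top0.png

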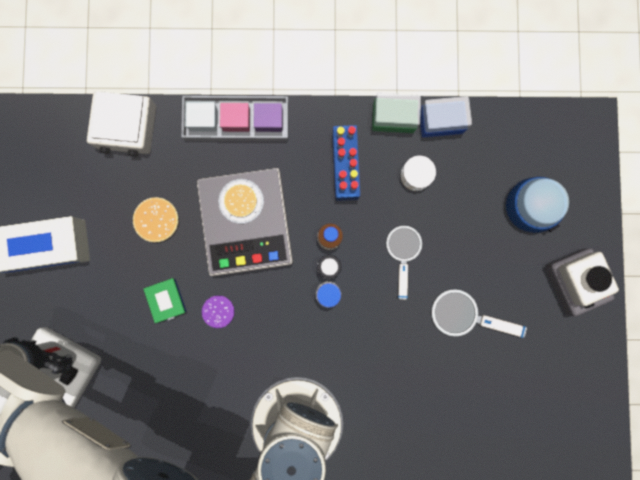

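```bash
cat > h.py <<'E'
import numpy as np, cv2
from scipy.spatial.transform import Rotation as R
from rig import r, grab_frame, camera_params
def K(n):
    p=camera_params(n); f=240/np.tan(np.radians(p['vertical_fov'])/2); return f,p['cx'],p['cy'],np.array(p['pose'])
def pix2w(n,u,v,z):
    f,cx,cy,T=K(n); d=T[:3,:3]@np.array([(u-cx)/f,(v-cy)/f,1]); o=T[:3,3]
    return o+d*(z-o[2])/d[2]
def w2pix(n,P):
    f,cx,cy,T=K(n); c=T[:3,:3].T@(np.asarray(P,float)-T[:3,3]); return np.array([cx+f*c[0]/c[2],cy+f*c[1]/c[2]])
def crop(src,u0,v0,w,h,s,out):
    im=cv2.imread(src)[v0:v0+h,u0:u0+w]; cv2.imwrite(out,cv2.resize(im,None,fx=s,fy=s,interpolation=cv2.INTER_CUBIC))
E
python3 - <<'E'
from h import *
crop('pics/top0.png',190,160,110,120,5,'pics/c1.png')
crop('pics/top0.png',310,210,130,100,6,'pics/c2.png')
crop('pics/scene0.png',320,155,130,115,6,'pics/c3.png')
crop('pics/scene0.png',210,170,130,135,4,'pics/c4.png')
E
```

```text
(no output)
```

View pics/c1.png

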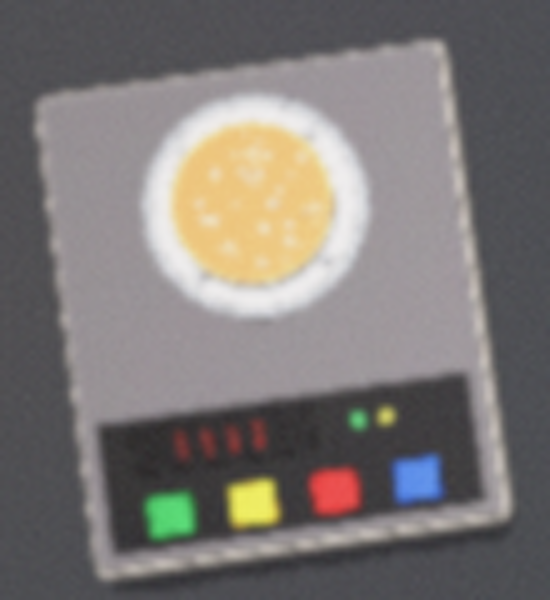

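View pics/c2.png

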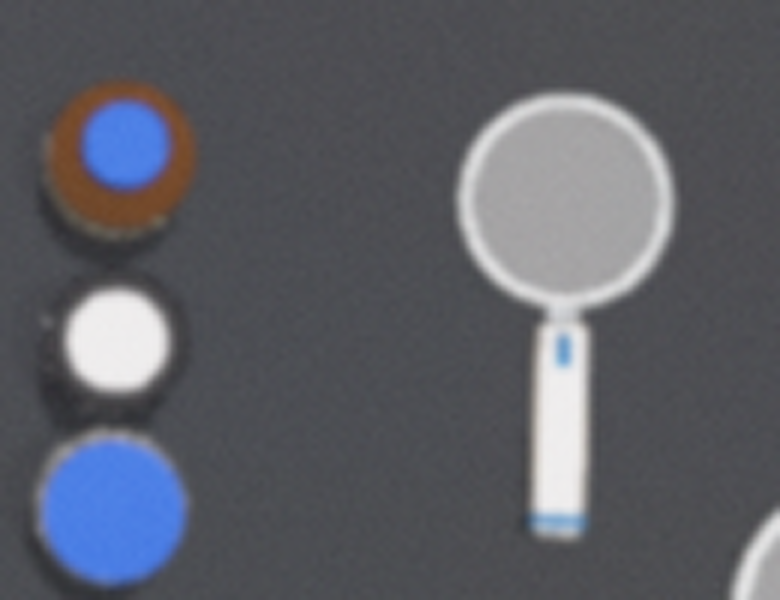

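View pics/c3.png

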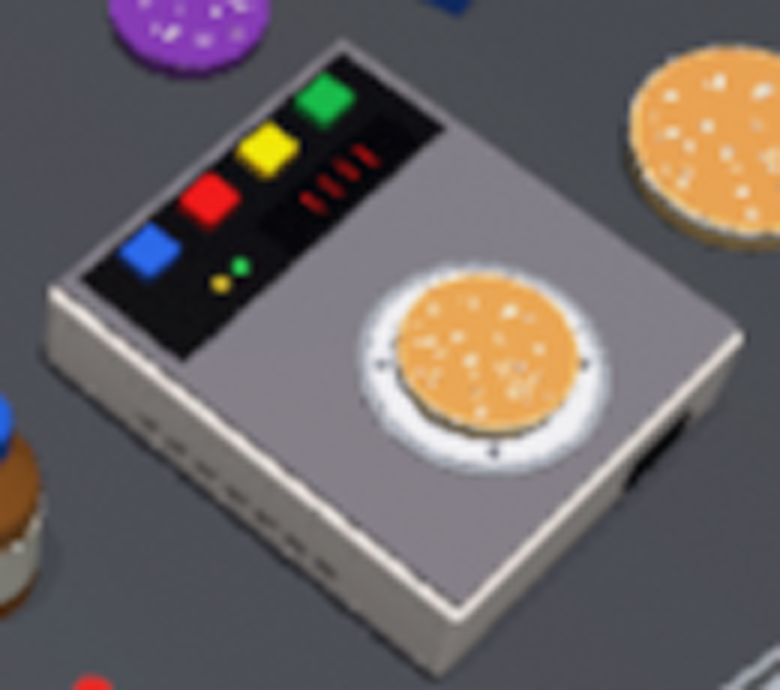

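View pics/c4.png

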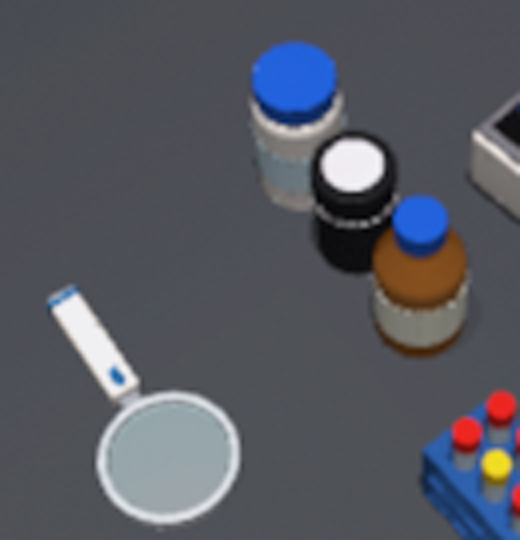

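```bash
cat > meas.py <<'E'
from h import *
def cen(im,mask_fn,box):
    u0,v0,u1,v1=box; hsv=cv2.cvtColor(im,cv2.COLOR_BGR2HSV)[v0:v1,u0:u1].astype(int)
    m=mask_fn(hsv[...,0],hsv[...,1],hsv[...,2]).astype(np.uint8)
    n,l,s,c=cv2.connectedComponentsWithStats(m); k=1+np.argmax(s[1:,4]); return c[k]+[u0,v0], s[k,4], l==k
cols={'green':lambda h,s,v:(abs(h-68)<15)&(s>120)&(v>80),'yellow':lambda h,s,v:(abs(h-29)<5)&(s>150)&(v>120),
'red':lambda h,s,v:((h<8)|(h>172))&(s>140)&(v>140),'blue':lambda h,s,v:(abs(h-110)<14)&(s>120)&(v>120)}
if __name__=='__main__':
    box={'top':(205,235,292,272),'scene':(335,160,382,205)}
    dbox={'top':(215,178,268,226),'scene':(375,190,425,235)}
    for n in('top','scene'):
        im=cv2.imread(f'pics/{n}0.png'); P=[]
        for c in cols:
            p,a,_=cen(im,cols[c],box[n]); w=pix2w(n,*p,89); P.append(w); print(n,c,p.round(1),a,w.round(1))
        P=np.array(P); d=P[3]-P[0]; print(np.linalg.norm(np.diff(P,axis=0),axis=1).round(1),'yaw',np.degrees(np.arctan2(d[0],-d[1])))
        p,a,m=cen(im,lambda h,s,v:(abs(h-18)<8)&(s>90)&(v>150),dbox[n]); w=pix2w(n,*p,97); print('dish',p,a,w.round(1))
E
python3 meas.py
```

```text
top green [223.6 262.7] 81 [450.9 193.4  89. ]
top yellow [239.7 260.8] 33 [456.1 149.9  89. ]
top red [256.5 257.8] 78 [464.5 104.5  89. ]
top blue [273.  255.4] 84 [471.   59.8  89. ]
[43.8 46.2 45.2] yaw 8.522715615829158
dish [239.61285266 200.13793103] 638 [620.9 151.1  97. ]
scene green [373.6 171. ] 53 [452.8 193.4  89. ]
scene yellow [364.3 179.2] 51 [459.7 149.5  89. ]
scene red [354.5 187.6] 54 [466.3 105.   89. ]
scene blue [344.5 196.2] 57 [472.7  60.6  89. ]
[44.5 45.  44.8] yaw 8.524752957501606
dish [400.81387479 213.30456853] 591 [622.9 150.3  97. ]
```

```bash
python3 - <<'E'
from h import *
# magnifier: silver ring + handle, threshold brightness
for n,box in(('top',(380,215,430,305)),('scene',(215,235,275,305))):
    im=cv2.imread(f'pics/{n}0.png'); u0,v0,u1,v1=box
    g=cv2.cvtColor(im,cv2.COLOR_BGR2GRAY)[v0:v1,u0:u1]
    m=(g>110).astype(np.uint8)
    N,l,s,c=cv2.connectedComponentsWithStats(m); k=1+np.argmax(s[1:,4]); m=(l==k)
    vs,us=np.nonzero(m)
    W=np.array([pix2w(n,u+u0,v+v0,14) for u,v in zip(us,vs)])
    cnt,_=cv2.findContours(m.astype(np.uint8),cv2.RETR_EXTERNAL,cv2.CHAIN_APPROX_NONE)
    C=np.array([pix2w(n,p[0][0]+u0,p[0][1]+v0,14) for p in max(cnt,key=len)])[:,:2]
    print(n,W.min(0).round(0),W.max(0).round(0))
    # lens circle: iterative fit with contour points x far from handle
    c0=np.array([W[:,0].max()-51,W[W[:,0]>W[:,0].max()-60,1].mean()])
    for _ in range(10):
        d=np.linalg.norm(C-c0,axis=1); S=C[(abs(d-51)<7)]
        A=np.c_[2*S,np.ones(len(S))]; x=np.linalg.lstsq(A,(S**2).sum(1),rcond=None)[0]; c0=x[:2]
    print('lens',c0.round(1),'r',np.sqrt(x[2]+c0@c0).round(1),len(S))
    W2=np.array([pix2w(n,u+u0,v+v0,22) for u,v in zip(us,vs)])[:,:2]
    d=np.linalg.norm(W2-c0,axis=1); H=W2[d>66]; hc=H.mean(0); 
    _,_,vt=np.linalg.svd(H-hc); a=vt[0]; a=a*np.sign(a[0])
    print('handle cen',hc.round(1),'len',np.ptp((H-hc)@a).round(1),'wid',np.ptp((H-hc)@vt[1]).round(1),'dir deg',np.degrees(np.arctan2(a[1],a[0])).round(1), 'lens->handle dir',np.degrees(np.arctan2(*(c0-hc)[::-1])).round(1),'maxd',d.max().round(1))
# tall things
s=r.sense(); print(s['eef_pos'],R.from_euler('xyz',s['tcp_rot']).as_matrix().round(3))
E
```

```text
top [ 350. -362.   14.] [ 562. -258.   14.]
lens [ 509.8 -309.7] r 52.3 100Traceback (most recent call last):
  File "<stdin>", line 19, in <module>
  File "h.py", line 7, in pix2w
    f,cx,cy,T=K(n); d=T[:3,:3]@np.array([(u-cx)/f,(v-cy)/f,1]); o=T[:3,3]
              ~^^^
  File "h.py", line 5, in K
    p=camera_params(n); f=240/np.tan(np.radians(p['vertical_fov'])/2); return f,p['cx'],p['cy'],np.array(p['pose'])
ValueError: time passes only in moves, steps and waits
```

```bash
sed -i 's/^def K/import functools\n@functools.lru_cache\ndef K/' h.py; cat > mag.py <<'E'
from h import *
def mag(n,img,box,zoff=0):
    u0,v0,u1,v1=box
    g=cv2.cvtColor(img,cv2.COLOR_BGR2GRAY)[v0:v1,u0:u1]
    m=(g>110).astype(np.uint8)
    N,l,s,c=cv2.connectedComponentsWithStats(m); k=1+np.argmax(s[1:,4]); m=(l==k)
    vs,us=np.nonzero(m)
    W=np.array([pix2w(n,u+u0,v+v0,14) for u,v in zip(us,vs)])
    cnt,_=cv2.findContours(m.astype(np.uint8),cv2.RETR_EXTERNAL,cv2.CHAIN_APPROX_NONE)
    C=np.array([pix2w(n,p[0][0]+u0,p[0][1]+v0,14) for p in max(cnt,key=len)])[:,:2]
    c0=np.array([W[:,0].max()-51,W[W[:,0]>W[:,0].max()-60,1].mean()])
    for _ in range(10):
        d=np.linalg.norm(C-c0,axis=1); S=C[(abs(d-51)<7)]
        A=np.c_[2*S,np.ones(len(S))]; x=np.linalg.lstsq(A,(S**2).sum(1),rcond=None)[0]; c0=x[:2]
    print(n,'lens',c0.round(1),'r',np.sqrt(x[2]+c0@c0).round(1),len(S))
    W2=np.array([pix2w(n,u+u0,v+v0,22) for u,v in zip(us,vs)])[:,:2]
    d=np.linalg.norm(W2-c0,axis=1); H=W2[d>66]; hc=H.mean(0); 
    _,_,vt=np.linalg.svd(H-hc); a=vt[0]; a=a*np.sign(a[0])
    print('handle cen',hc.round(1),'len',np.ptp((H-hc)@a).round(1),'wid',np.ptp((H-hc)@vt[1]).round(1),'dir deg',np.degrees(np.arctan2(a[1],a[0])).round(1), 'lens->handle dir',np.degrees(np.arctan2(*(c0-hc)[::-1])).round(1),'dist',np.linalg.norm(c0-hc).round(1),'maxd',d.max().round(1))
if __name__=='__main__':
    for n,box in(('top',(380,215,430,305)),('scene',(215,235,275,305))):
        mag(n,cv2.imread(f'pics/{n}0.png'),box)
    s=r.sense(); print(s['eef_pos'],R.from_euler('xyz',s['tcp_rot']).as_matrix().round(3))
    for nm,p,z in(('amber',(330.5,233.5),150),('case',(329.2,266.3),110),('jar',(328.2,294.8),135)):
        print(nm,pix2w('top',*p,z).round(0))
    for nm,p,z in(('rackTL',(334,127),122),('rackTR',(355,126),122),('rackBR',(358,196),122),('rackBL',(336,198),122)): print(nm,pix2w('top',*p,z).round(0))
E
python3 mag.py
```

```text
top lens [ 509.8 -309.7] r 52.3 100
handle cen [ 397.9 -304.6] len 94.5 wid 29.6 dir deg -2.6 lens->handle dir -2.6 dist 112.1 maxd 159.8
scene lens [ 511.4 -307.7] r 51.1 95
handle cen [ 400.3 -303.4] len 93.2 wid 26.2 dir deg -2.7 lens->handle dir -2.2 dist 111.3 maxd 158.9
[234.44158874 578.90471039 230.64446051] [[-0.     0.375  0.927]
 [-0.001  0.927 -0.375]
 [-1.    -0.001 -0.   ]]
amber [526. -94. 150.]
case [441. -92. 110.]
jar [366. -89. 135.]
rackTL [ 818. -105.  122.]
rackTR [ 821. -162.  122.]
rackBR [ 630. -169.  122.]
rackBL [ 624. -110.  122.]
```

```bash
cat > tgt.py <<'E'
from h import *
import sys
def tgt(x,y,z,yaw):
    s=r.sense(); p=s['eef_pos']; M=R.from_euler('xyz',s['tcp_rot']).as_matrix()
    a=np.radians(yaw); ty=np.array([np.cos(a),np.sin(a),0]); tx=np.array([0,0,-1.]); T=np.c_[tx,ty,np.cross(tx,ty)]
    d=M.T@(np.array([x,y,z])-p); rv=np.degrees(R.from_matrix(M.T@T).as_rotvec())
    print('t',round(s['clock'],2),'pos',p.round(1),'F',s['contact_force'].round(1),'open',round(s['opening'],3),'q',s['qpos'].round(2)); print('shift',d.round(2),'turn',rv.round(2))
for i in range(1,len(sys.argv),4): tgt(*map(float,sys.argv[i:i+4]))
E
python3 tgt.py 452 193.4 140 8.5
```

```text
t 0.1 pos [234.4 578.9 230.6] F [0.5 1.  0.7] open 1.004 q [ 1.18  0.35  1.63  0.    1.16 -0.  ]
shift [  90.98 -275.53  346.37] turn [5.945e+01 4.000e-02 7.000e-02]
```

Request:
drive_tool(
  rows=[10, -30, 38, 6.5, 0, 0, 0, 20, -62, 78, 13, 0, 0, 0, 30, -93, 117, 20, 0, 0, 0, 42, -128, 160, 27, 0, 0, 0, 53, -162, 203, 35, 0, 0, 0, 65, -196, 246, 42, 0, 0, 0, 76, -230, 289, 50, 0, 0, 0, 85, -258, 325, 56, 0, 0, 0, 91, -275.5, 346.4, 59.5, 0, 0, 0, 91, -275.5, 346.4, 59.5, 0, 0, 0],
  newtons=40,
)

```text
clock: 1.35
eef_pos: [452.2, 191.8, 139.4]
tcp_rot: [-0.878, 1.568, -2.304]
contact_force: [-0.0, 0.6, 0.1]
opening: 0.0
```

```bash
python3 tgt.py 452 193.4 98 8.5; python3 - <<'E'
from h import *
cv2.imwrite("pics/s1.png",grab_frame("scene")[:,:,::-1]); crop('pics/s1.png',280,100,200,170,4,'pics/s1c.png')
E
```

```text
t 1.35 pos [452.2 191.8 139.4] F [-0.   0.6  0.1] open 0.0 q [ 0.4   0.26  2.   -0.    0.88  0.26]
shift [41.38  0.05 -1.64] turn [-0.21  0.09  0.11]
```

View pics/s1c.png

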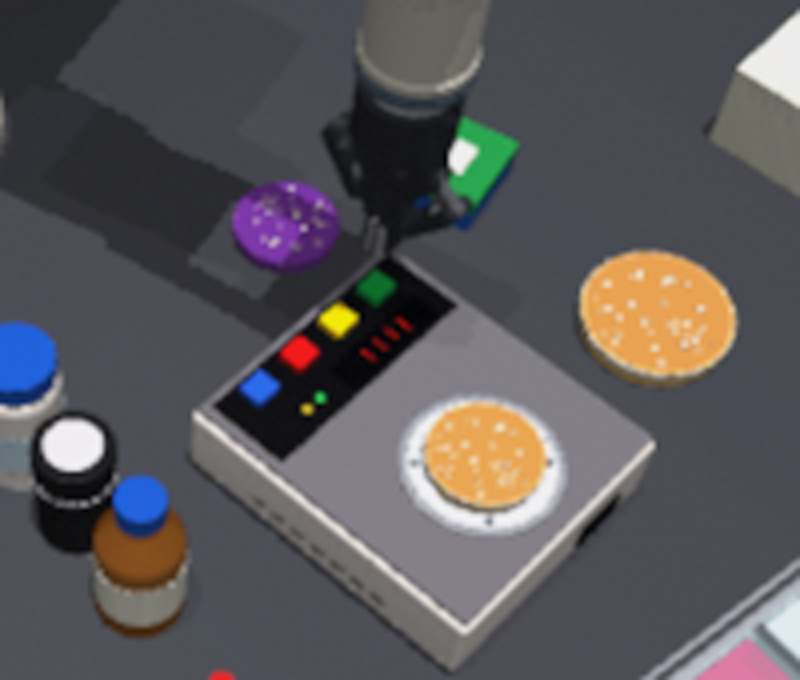

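Request:
drive_tool(
  rows=[20, 0, -1.6, 0, 0, 0, 0, 41, 0, -1.6, 0, 0, 0, 0, 48, 0, -1.6, 0, 0, 0, 0, 52, 0, -1.6, 0, 0, 0, 0, 53.5, 0, -1.6, 0, 0, 0, 0, 55, 0, -1.6, 0, 0, 0, 0, 55, 0, -1.6, 0, 0, 0, 0],
)

```text
clock: 2.28
eef_pos: [451.9, 194.7, 85.1]
tcp_rot: [-0.966, 1.57, -2.391]
contact_force: [-1.4, 1.3, 4.5]
opening: 0.0
```

```bash
python3 tgt.py 452 193.4 84 8.5; python3 - <<'E'
from h import *
cv2.imwrite("pics/s2.png",grab_frame("scene")[:,:,::-1]); crop('pics/s2.png',330,130,100,90,8,'pics/s2c.png')
E
```

```text
t 2.27 pos [451.9 194.7  85.1] F [-1.4  1.3  4.5] open 0.0 q [ 0.4   0.35  2.03 -0.    0.76  0.26]
shift [ 1.1  -0.07  1.28] turn [-0.13  0.03  0.05]
```

View pics/s2c.png

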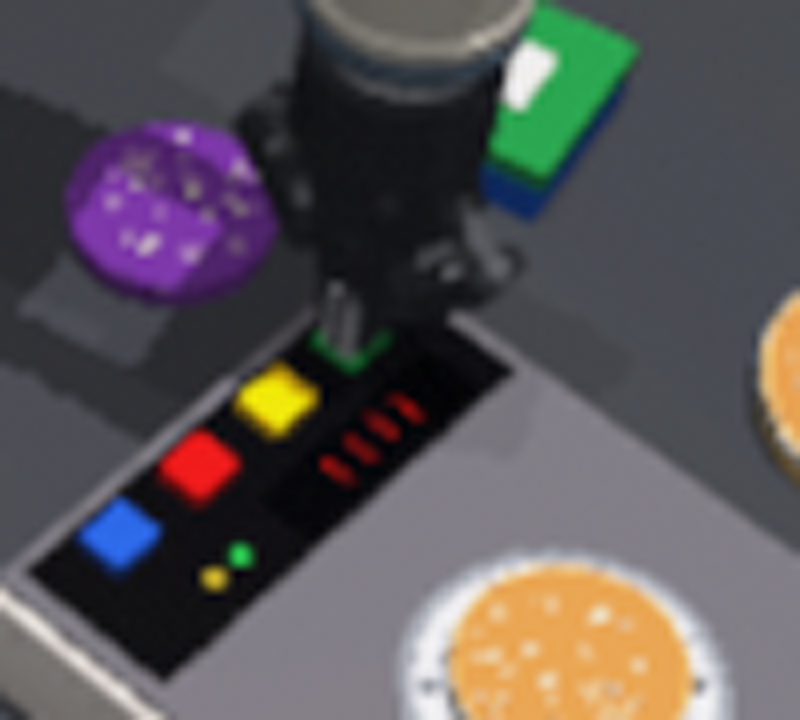

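Request:
drive_tool(
  rows=[1.5, 0, 0, 0, 0, 0, 0, 2.5, 0, 0, 0, 0, 0, 0, 2.5, 0, 0, 0, 0, 0, 0],
)

```text
clock: 2.7
eef_pos: [452.0, 194.7, 83.8]
tcp_rot: [-0.787, 1.57, -2.212]
contact_force: [-6.3, -1.3, 21.2]
opening: 0.003
```

```bash
python3 tgt.py 452 193.4 97 8.5 458.4 149.6 97 8.5
```

```text
t 2.7 pos [452.  194.7  83.8] F [-6.3 -1.3 21.2] open 0.003 q [ 0.4   0.35  2.03 -0.    0.75  0.26]
shift [-13.22  -0.24   1.25] turn [-0.13  0.03  0.03]
t 2.7 pos [452.  194.7  83.8] F [-6.3 -1.3 21.2] open 0.003 q [ 0.4   0.35  2.03 -0.    0.75  0.26]
shift [-13.2   -0.28  45.52] turn [-0.13  0.03  0.03]
```

Request:
drive_tool(
  rows=[-14, 0, 0, 0, 0, 0, 0, -24, 0, 1, 0, 0, 0, 0, -24, 0, 25, 0, 0, 0, 0, -24, 0, 45.5, 0, 0, 0, 0, -24, 0, 45.5, 0, 0, 0, 0],
)

```text
clock: 3.32
eef_pos: [458.8, 148.6, 107.9]
tcp_rot: [-0.545, 1.57, -1.972]
contact_force: [0.2, 0.0, -0.2]
opening: -0.001
```

```bash
python3 tgt.py 458.4 149.6 84 8.5
```

```text
t 3.33 pos [458.8 148.6 107.9] F [ 0.2  0.  -0.2] open -0.001 q [ 0.31  0.3   2.04 -0.    0.8   0.17]
shift [23.94 -0.25 -1.03] turn [-0.22  0.05  0.03]
```

Request:
drive_tool(
  rows=[10, 0, -1, 0, 0, 0, 0, 17, 0, -1, 0, 0, 0, 0, 20, 0, -1, 0, 0, 0, 0, 22, 0, -1, 0, 0, 0, 0, 24, 0, -1, 0, 0, 0, 0, 25, 0, -1, 0, 0, 0, 0, 25, 0, -1, 0, 0, 0, 0],
)

```text
clock: 4.2
eef_pos: [458.4, 149.9, 83.8]
tcp_rot: [-1.112, 1.57, -2.539]
contact_force: [-7.3, 1.6, 17.4]
opening: 0.001
```

```bash
python3 tgt.py 465.3 104.8 84 8.5
```

```text
t 4.2 pos [458.4 149.9  83.8] F [-7.3  1.6 17.4] open 0.001 q [ 0.31  0.34  2.05 -0.    0.75  0.17]
shift [-0.13  0.35 45.61] turn [-0.23  0.02  0.05]
```

Yellow is bottomed too (17 N at z 83.8). Next is red.

Request:
drive_tool(
  rows=[-14, 0, 0, 0, 0, 0, 0, -24, 0, 1, 0, 0, 0, 0, -24, 0, 25, 0, 0, 0, 0, -24, 0.3, 45.5, 0, 0, 0, 0, -24, 0.3, 45.5, 0, 0, 0, 0],
)

```text
clock: 4.82
eef_pos: [465.5, 104.0, 108.2]
tcp_rot: [-0.638, 1.57, -2.066]
contact_force: [0.1, 0.4, -0.1]
opening: -0.001
```

```bash
python3 tgt.py 465.3 104.8 84 8.5
```

```text
t 4.83 pos [465.5 104.  108.2] F [ 0.1  0.4 -0.1] open -0.001 q [ 0.22  0.29  2.05 -0.    0.8   0.07]
shift [24.18 -0.08 -0.87] turn [-0.33  0.03  0.02]
```

Request:
drive_tool(
  rows=[10, 0, -1, 0, 0, 0, 0, 17, 0, -1, 0, 0, 0, 0, 20, 0, -1, 0, 0, 0, 0, 22, 0, -1, 0, 0, 0, 0, 24, 0, -1, 0, 0, 0, 0, 25.2, 0, -1, 0, 0, 0, 0, 25.2, 0, -1, 0, 0, 0, 0],
)

```text
clock: 5.7
eef_pos: [465.1, 105.2, 83.8]
tcp_rot: [-1.322, 1.57, -2.75]
contact_force: [-7.3, 1.4, 17.4]
opening: -0.0
```

```bash
python3 tgt.py 416.7 -304.6 220 -92.5;python3 tgt.py 465.3 104.8 230 8.5
```

```text
t 5.7 pos [465.1 105.2  83.8] F [-7.3  1.4 17.4] open -0.0 q [ 0.22  0.33  2.07 -0.    0.74  0.08]
shift [-135.99 -106.24  398.8 ] turn [1.0066e+02 5.0000e-02 2.0000e-02]
t 5.7 pos [465.1 105.2  83.8] F [-7.3  1.4 17.4] open -0.0 q [ 0.22  0.33  2.07 -0.    0.74  0.08]
shift [-146.15   -0.      0.46] turn [-0.34  0.01  0.05]
```

Request:
drive_tool(
  rows=[-20, 0, 0, 0, 0, 0, 0, -60, 0, 0, 0, 0, 0, 0, -110, 0, 10, 5, 0, 0, 0, -150, -10, 40, 15, 0, 0, 0, -160, -22, 85, 25, 0, 0, 0, -160, -36, 135, 35, 0, 0, 0, -160, -50, 185, 45, 0, 0, 0, -160, -62, 235, 55, 0, 0, 0, -160, -75, 280, 65, 0, 0, 20, -160, -87, 325, 75, 0, 0, 40],
)

```text
clock: 6.95
eef_pos: [425.0, -230.7, 244.1]
tcp_rot: [1.203, 1.57, -1.54]
contact_force: [0.1, 0.8, 0.7]
opening: 0.393
```

```bash
python3 tgt.py 416.7 -304.6 120 -92.5
```

```text
t 6.95 pos [ 425.  -230.7  244.1] F [0.1 0.8 0.7] open 0.393 q [-0.5   0.12  1.91 -0.    1.11  0.67]
shift [124.19  64.78  36.25] turn [ 2.531e+01  1.000e-02 -6.000e-02]
```

Request:
drive_tool(
  rows=[10, 30, 16, 10, 0, 0, 70, 40, 58, 32, 20, 0, 0, 80, 80, 64.8, 36.3, 25.3, 0, 0, 80, 115, 64.8, 36.3, 25.3, 0, 0, 80, 124, 64.8, 36.3, 25.3, 0, 0, 80, 124, 64.8, 36.3, 25.3, 0, 0, 80],
)

```text
clock: 7.7
eef_pos: [416.8, -304.7, 120.3]
tcp_rot: [1.339, 1.57, -1.846]
contact_force: [0.9, -0.9, 0.1]
opening: 0.8
```

```bash
python3 tgt.py 416.7 -304.6 4 -92.5; python3 - <<'E'
from h import *
for n in('scene','top'): cv2.imwrite(f"pics/{n}3.png",grab_frame(n)[:,:,::-1])
crop('pics/scene3.png',160,120,190,200,4,'pics/s3c.png')
crop('pics/top3.png',300,180,160,150,5,'pics/t3c.png')
E
```

```text
t 7.7 pos [ 416.8 -304.7  120.3] F [ 0.9 -0.9  0.1] open 0.8 q [-0.63  0.33  1.96 -0.    0.85  0.98]
shift [ 1.1634e+02 -1.8000e-01  4.0000e-02] turn [ 0.03  0.01 -0.06]
```

View pics/s3c.png

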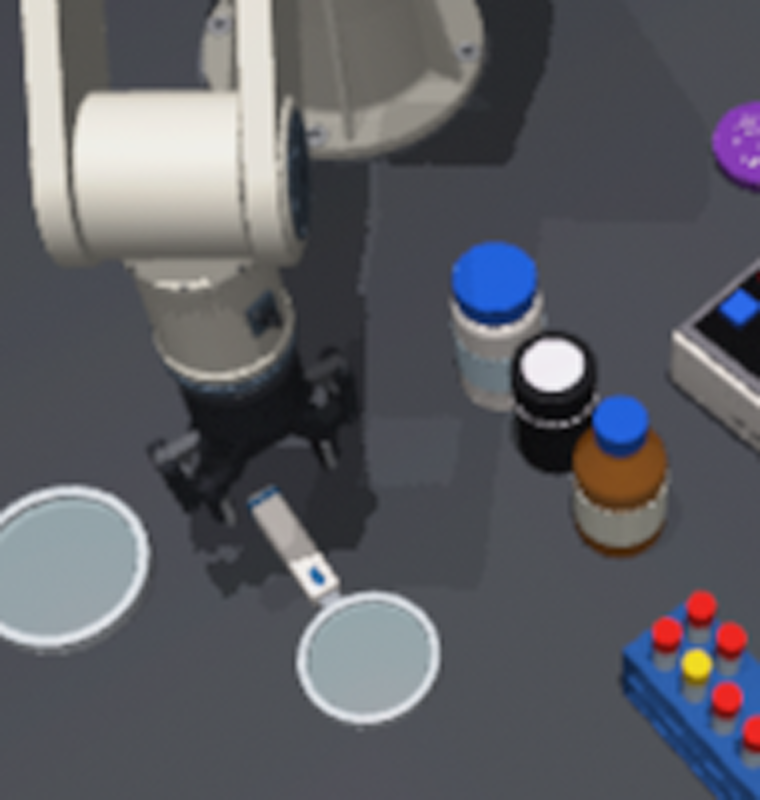

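View pics/t3c.png

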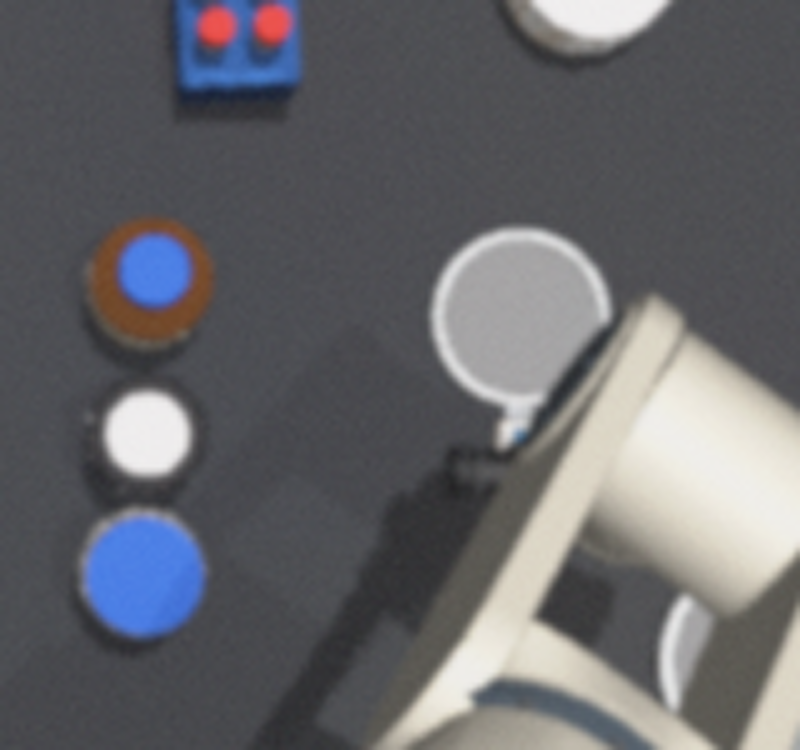

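Request:
drive_tool(
  rows=[40, 0, 0, 0, 0, 0, 60, 80, 0, 0, 0, 0, 0, 60, 105, 0, 0, 0, 0, 0, 60, 114, 0, 0, 0, 0, 0, 60, 116, 0, 0, 0, 0, 0, 60, 116, 0, 0, 0, 0, 0, 60],
)

```text
clock: 8.55
eef_pos: [418.5, -305.9, 6.6]
tcp_rot: [2.36, 1.566, -0.825]
contact_force: [-0.0, 0.9, -0.5]
opening: 0.596
```

```bash
python3 tgt.py 416.7 -304.6 3 -92.5; python3 - <<'E'
from h import *
for n in('scene',): cv2.imwrite(f"pics/{n}4.png",grab_frame(n)[:,:,::-1])
crop('pics/scene4.png',190,190,100,110,7,'pics/s4c.png')
E
```

```text
t 8.55 pos [ 418.5 -305.9    6.6] F [-0.   0.9 -0.5] open 0.596 q [-0.63  0.52  2.01 -0.    0.61  0.98]
shift [ 3.61 -1.26  1.89] turn [ 0.05 -0.19 -0.19]
```

View pics/s4c.png

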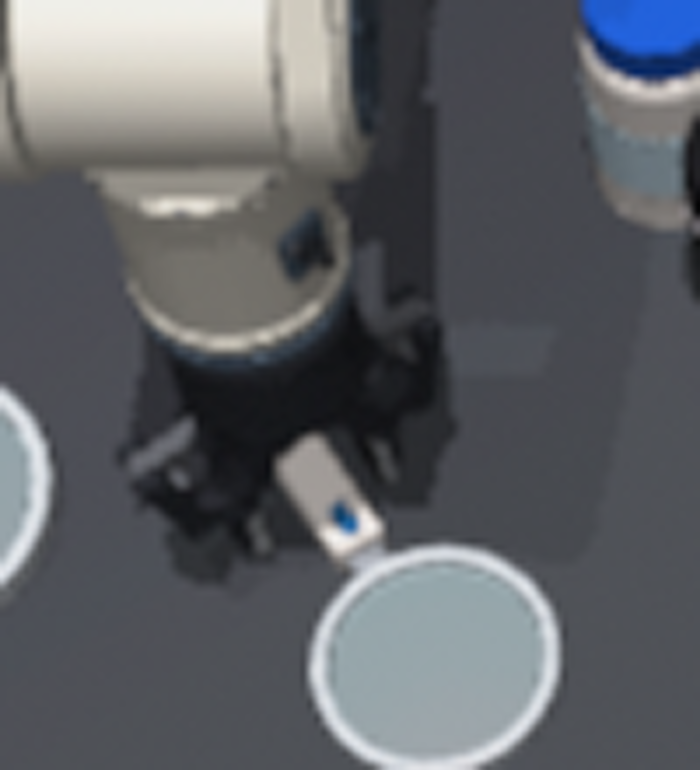

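Request:
drive_tool(
  rows=[3, -1, 1.5, 0, -0.2, -0.2, 50, 5, -1.2, 1.9, 0, -0.2, -0.2, 45, 5, -1.2, 1.9, 0, -0.2, -0.2, 38, 5, -1.2, 1.9, 0, -0.2, -0.2, 34, 5, -1.2, 1.9, 0, -0.2, -0.2, 32],
  newtons=30,
)

```text
clock: 9.22
eef_pos: [416.6, -304.5, 1.6]
tcp_rot: [-0.892, 1.57, 2.206]
contact_force: [-0.2, 1.9, 0.6]
opening: 0.318
```

```bash
python3 tgt.py 416.7 -304.6 1.5 -92.5
```

```text
t 9.22 pos [ 416.6 -304.5    1.6] F [-0.2  1.9  0.6] open 0.318 q [-0.63  0.53  2.02  0.    0.6   0.98]
shift [ 0.07  0.14 -0.15] turn [0.04 0.02 0.03]
```

Request:
drive_tool(
  rows=[0, 0, 0, 0, 0, 0, 28, 0, 0, 0, 0, 0, 0, 24, 0, 0, 0, 0, 0, 0, 15, 0, 0, 0, 0, 0, 0, 5, 0, 0, 0, 0, 0, 0, 0, 0, 0, 0, 0, 0, 0, 0],
  newtons=60,
)

```text
clock: 9.98
eef_pos: [416.6, -304.5, 1.8]
tcp_rot: [-0.943, 1.57, 2.156]
contact_force: [-0.8, 1.0, 4.6]
opening: 0.268
```

```bash
python3 tgt.py 416.7 -304.6 1.5 -92.5
```

```text
t 9.97 pos [ 416.6 -304.5    1.8] F [-0.8  1.   4.6] open 0.268 q [-0.63  0.53  2.02  0.    0.6   0.98]
shift [ 0.34  0.1  -0.09] turn [0.05 0.01 0.02]
```

Request:
drive_tool(
  rows=[-3, 0, 0, 0, 0, 0, 0, -10, 0, 0, 0, 0, 0, 0, -25, 0, 0, 0, 0, 0, 0, -50, 0, 0, 0, 0, 0, 0, -80, 0, 0, 0, 0, 0, 0, -110, 0, 0, 0, 0, 0, 0, -130, 0, 0, 0, 0, 0, 0, -140, 0, 0, 0, 0, 0, 0, -140, 0, 0, 0, 0, 0, 0],
)

```text
clock: 11.1
eef_pos: [416.9, -304.7, 142.6]
tcp_rot: [2.714, 1.57, -0.47]
contact_force: [0.9, -0.2, -1.6]
opening: 0.266
```

```bash
python3 tgt.py 416.7 -304.6 230 -92.5;python3 - <<'E'
from h import *
for n in('scene','top'): cv2.imwrite(f"pics/{n}5.png",grab_frame(n)[:,:,::-1])
crop('pics/scene5.png',160,120,190,200,4,'pics/s5c.png')
E
```

```text
t 11.1 pos [ 416.9 -304.7  142.6] F [ 0.9 -0.2 -1.6] open 0.266 q [-0.63  0.29  1.95  0.    0.9   0.98]
shift [-8.738e+01 -8.000e-02  1.300e-01] turn [ 0.05 -0.05 -0.02]
```

View pics/s5c.png

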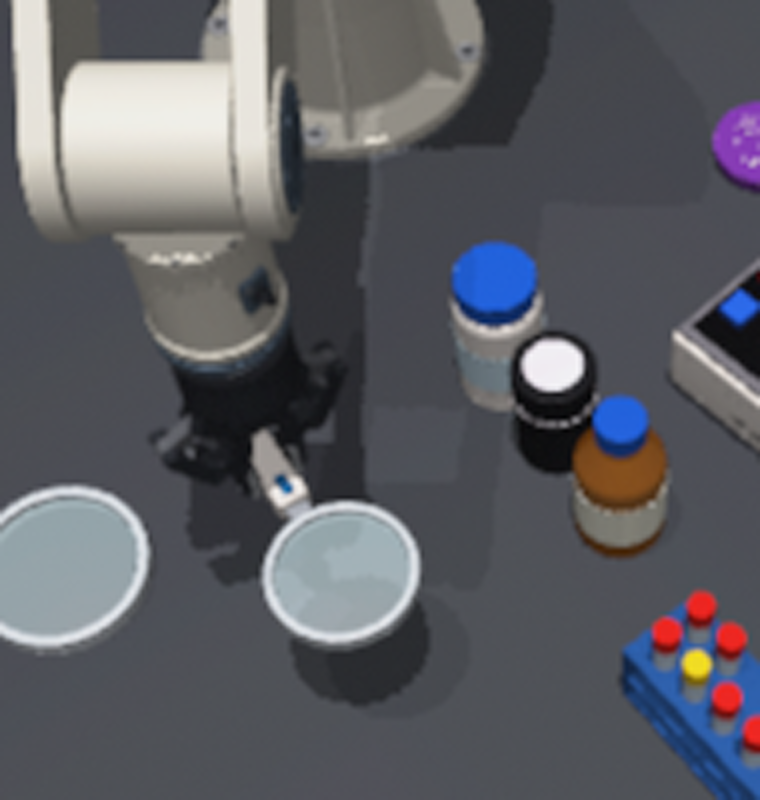

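View pics/top5.png

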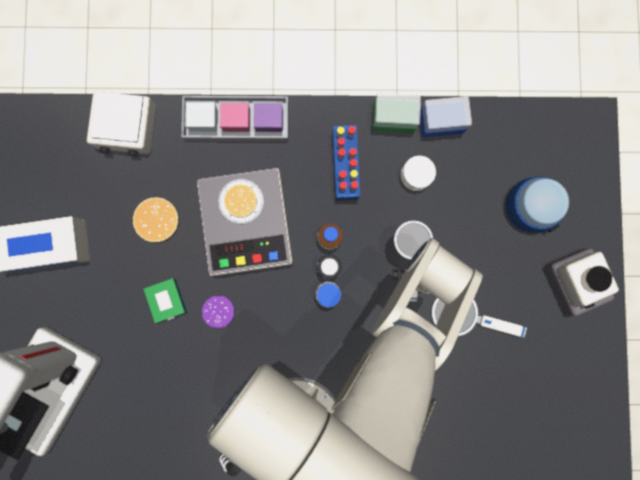

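```bash
cat > lens.py <<'E'
from h import *
from scipy.optimize import least_squares
def contour(n,img,Pc):
    # edge points of outer rim by radial search around predicted circle
    f,_,_,_=K(n); g=cv2.GaussianBlur(cv2.cvtColor(img,cv2.COLOR_BGR2GRAY),(3,3),0).astype(float)
    out=[]
    c=np.array(Pc)
    for t in np.arange(0,2*np.pi,.07):
        rr=np.arange(38,64,.5); pts=np.array([w2pix(n,c+[r_*np.cos(t),r_*np.sin(t),0]) for r_ in rr]).astype(np.float32)
        v=cv2.remap(g.astype(np.float32),pts[:,0].reshape(1,-1),pts[:,1].reshape(1,-1),cv2.INTER_LINEAR)[0]
        d=np.diff(v); k=np.argmin(d)
        if d[k]<-4: out.append((t,(pts[k]+pts[k+1])/2))
    return out
def fit(views,Pc,rad=51.0):
    obs=[(n,t,p) for n,img in views for t,p in contour(n,img,Pc)]
    n0=[o[0] for o in obs]; P=np.array([o[2] for o in obs])
    Tn={n:K(n) for n in set(n0)}
    def res(x):
        nrm=np.array([x[3],x[4],1.]); nrm/=np.linalg.norm(nrm); e1=np.cross([0,1,0],nrm); e1/=np.linalg.norm(e1); e2=np.cross(nrm,e1)
        e=[]
        ts=np.linspace(0,2*np.pi,720)
        for n in Tn:
            f,cx,cy,T=Tn[n]; W=x[:3]+rad*(np.outer(np.cos(ts),e1)+np.outer(np.sin(ts),e2)); C=(W-T[:3,3])@T[:3,:3]
            q=np.c_[cx+f*C[:,0]/C[:,2],cy+f*C[:,1]/C[:,2]]
            p=P[[i for i,m in enumerate(n0) if m==n]]
            e.append(np.linalg.norm(p[:,None]-q[None],axis=2).min(1))
        return np.concatenate(e)
    s=least_squares(res,[*Pc,0,0],loss='soft_l1',f_scale=.4,x_scale=[1,1,1,.01,.01],diff_step=1e-4)
    return s.x,len(P),np.sqrt((s.fun**2).mean())
E
python3 - <<'E'
from lens import *
a=np.radians(-2.5); d=np.array([np.cos(a),np.sin(a)])
c=np.r_[np.array([416.8,-304.6])+94*d,140.8+14]; print('pred',c)
i={n:cv2.imread(f'pics/{n}5.png') for n in('scene','top')}
for v in (['scene'],['top'],['scene','top']): 
    try:
        x,N,e=fit([(n,i[n]) for n in v],c); print(v,x[:3].round(1),'tilt along/cross deg',np.degrees([x[3:]@d, x[3:]@[-d[1],d[0]]]).round(1),N,e.round(2))
    except Exception as ex: print(v,ex)
# baseline on bench
c0=[510.6,-308.7,14]
i={n:cv2.imread(f'pics/{n}0.png') for n in('scene','top')}
x,N,e=fit([(n,i[n]) for n in i],c0); print('bench',x.round(3),N,e)
E
```

```text
pred [ 510.71053283 -308.70022241  154.8       ]
['scene'] [ 510.  -309.3  151. ] tilt along/cross deg [ 2.3 -0.6] 87 0.3
['top'] [ 510.8 -311.7  147.9] tilt along/cross deg [-6.7  5.5] 70 1.08
['scene', 'top'] [ 511.  -310.1  153.5] tilt along/cross deg [ 1.5 -0.1] 157 0.77
bench [ 5.10918e+02 -3.08487e+02  1.38450e+01  1.60000e-02  1.50000e-02] 174 0.4219758118970524
```

```bash
python3 tgt.py 635.7 57.8 230 8.5
```

```text
t 11.2 pos [ 416.2 -304.2  141.3] F [-0.4  0.3 -1.5] open 0.263 q [-0.63  0.3   1.95  0.    0.9   0.98]
shift [ -88.54 -371.19 -203.66] turn [-1.0095e+02 -0.0000e+00  8.0000e-02]
```

Request:
drive_tool(
  rows=[-15, 0, 0, 0, 0, 0, 0, -40, 0, 0, -2, 0, 0, 0, -65, 0, 0, -6, 0, 0, 0, -82, -10, -5, -11, 0, 0, 0, -88, -28, -15, -18, 0, 0, 0, -88, -55, -30, -26, 0, 0, 0, -88, -90, -50, -34, 0, 0, 0, -88, -125, -69, -42, 0, 0, 0, -88, -160, -88, -50, 0, 0, 0, -88, -190, -105, -57, 0, 0, 0],
)

```text
clock: 12.45
eef_pos: [529.9, -117.7, 229.7]
tcp_rot: [-1.593, 1.569, 2.506]
contact_force: [0.5, 0.4, -1.9]
opening: 0.266
```

```bash
python3 tgt.py 635.7 57.8 210 8.5
```

```text
t 12.45 pos [ 529.9 -117.7  229.7] F [ 0.5  0.4 -1.9] open 0.266 q [-0.22  0.23  1.81  0.    1.1   0.39]
shift [  19.74  -14.59 -204.39] turn [-4.369e+01 -4.000e-02  9.000e-02]
```

Request:
drive_tool(
  rows=[0, -2, -28, -7, 0, 0, 0, 0, -5, -62, -14, 0, 0, 0, 0, -7, -98, -22, 0, 0, 0, 2, -10, -134, -30, 0, 0, 0, 6, -12, -165, -36, 0, 0, 0, 12, -13.5, -188, -40, 0, 0, 0, 17, -14.5, -200, -43, 0, 0, 0, 20, -14.6, -204.4, -43.7, 0, 0, 0, 20, -14.6, -204.4, -43.7, 0, 0, 0, 20, -14.6, -204.4, -43.7, 0, 0, 0],
)

```text
clock: 13.7
eef_pos: [635.5, 57.1, 210.0]
tcp_rot: [-2.27, 1.569, 2.589]
contact_force: [-0.5, 0.4, -0.6]
opening: 0.264
```

```bash
python3 tgt.py 635.7 57.8 140 8.5; python3 - <<'E'
from h import *
for n in('scene','top'): cv2.imwrite(f"pics/{n}6.png",grab_frame(n)[:,:,::-1])
E
```

```text
t 13.7 pos [635.5  57.1 210. ] F [-0.5  0.4 -0.6] open 0.264 q [ 0.09  0.39  1.62  0.    1.13 -0.06]
shift [70.01  0.41 -0.56] turn [-0.06 -0.06  0.07]
```

View pics/scene6.png

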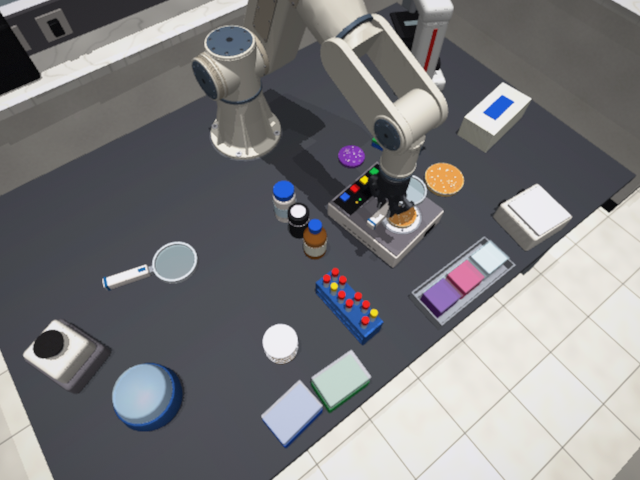

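View pics/top6.png

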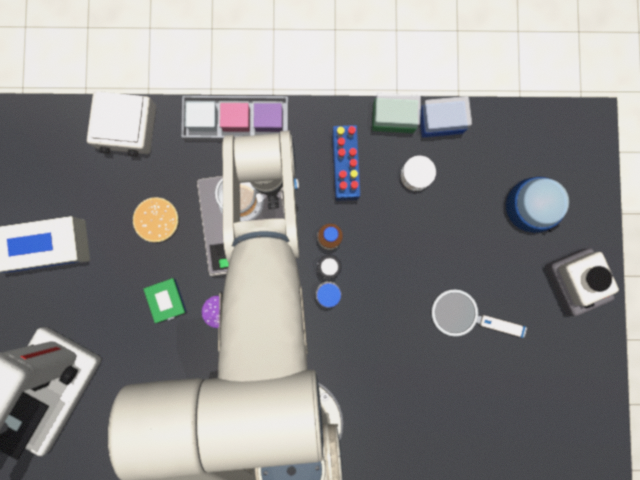

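Request:
drive_tool(
  rows=[10, 0.2, -0.3, 0, 0, 0, 0, 25, 0.4, -0.5, 0, 0, 0, 0, 42, 0.4, -0.5, 0, 0, 0, 0, 58, 0.4, -0.5, 0, 0, 0, 0, 67, 0.4, -0.5, 0, 0, 0, 0, 70, 0.4, -0.5, 0, 0, 0, 0, 70, 0.4, -0.5, 0, 0, 0, 0],
)

```text
clock: 14.68
eef_pos: [636.0, 57.9, 140.2]
tcp_rot: [-2.55, 1.57, 2.31]
contact_force: [-0.7, -0.0, -1.6]
opening: 0.266
```

```bash
python3 tgt.py 635.7 57.8 119 8.5; python3 - <<'E'
from lens import *
for n in('scene','top'): cv2.imwrite(f"pics/{n}7.png",grab_frame(n)[:,:,::-1])
a=np.radians(98.5); d=np.array([np.cos(a),np.sin(a)])
s=r.sense(); c=np.r_[s['eef_pos'][:2]+94*d,s['eef_pos'][2]-1.8+14]; print('pred',c)
i={n:cv2.imread(f'pics/{n}7.png') for n in('scene','top')}
for v in (['scene'],['top'],['scene','top']): 
    try:
        x,N,e=fit([(n,i[n]) for n in v],c); print(v,x[:3].round(1),'tilt along/cross deg',np.degrees([x[3:]@d, x[3:]@[-d[1],d[0]]]).round(1),N,e.round(2))
    except Exception as ex: print(v,ex)
crop('pics/scene7.png',330,140,130,120,6,'pics/s7c.png')
crop('pics/top7.png',190,120,120,120,5,'pics/t7c.png')
E
```

```text
t 14.68 pos [636.   57.9 140.2] F [-0.7 -0.  -1.6] open 0.266 q [ 0.09  0.47  1.68  0.    1.   -0.06]
shift [21.17 -0.31  0.06] turn [-0.04 -0.06  0.04]
pred [622.39647166 150.86177954 152.87302497]
['scene'] [575.8 233.4  23.9] tilt along/cross deg [  3.6 -10.8] 44 0.77
['top'] [592.4 128.5 311.1] tilt along/cross deg [23.8  1.4] 36 0.91
['scene', 'top'] [620.6 150.7 152. ] tilt along/cross deg [ 5.4 -1.2] 80 1.23
```

View pics/s7c.png

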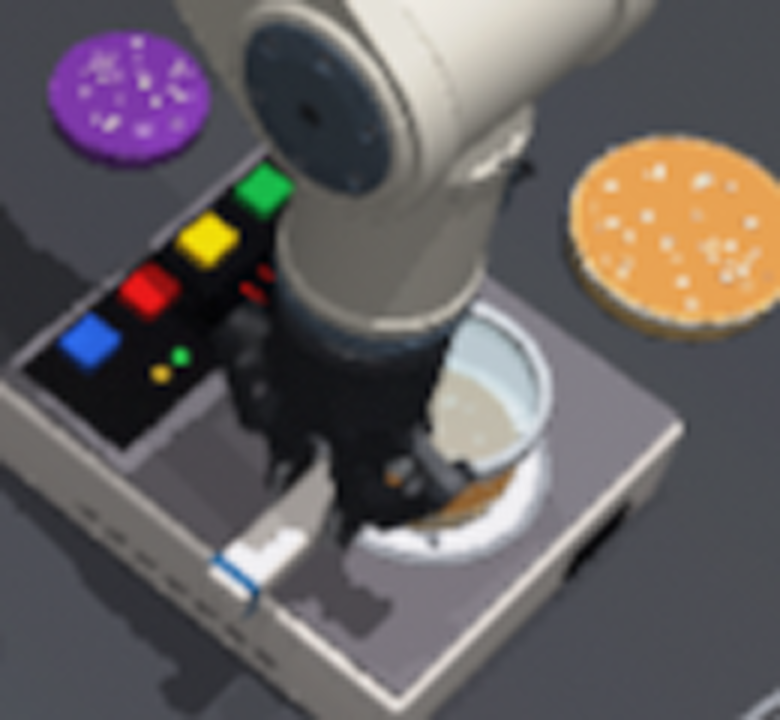

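View pics/t7c.png

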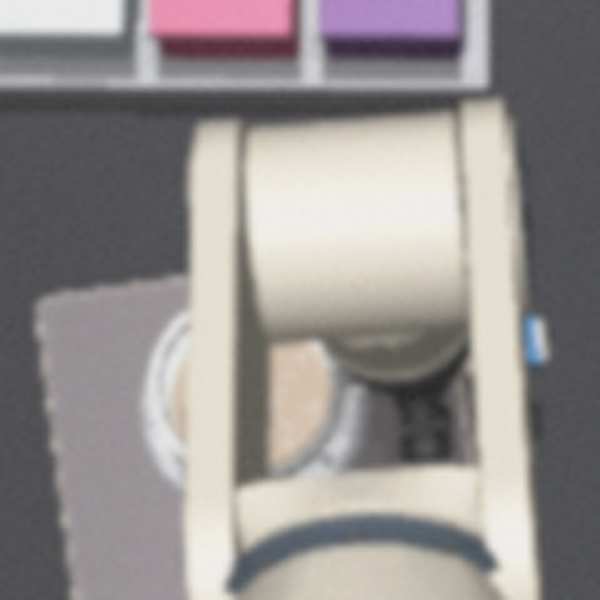

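Request:
drive_tool(
  rows=[4, 0, 0, 0, 0, 0, 0, 10, -0.2, 0, 0, 0, 0, 0, 16, -0.3, 0, 0, 0, 0, 0, 20, -0.3, 0, 0, 0, 0, 0, 21, -0.3, 0, 0, 0, 0, 0, 21, -0.3, 0, 0, 0, 0, 0],
)

```text
clock: 15.52
eef_pos: [636.0, 57.9, 119.6]
tcp_rot: [3.052, 1.57, 1.629]
contact_force: [0.1, -0.2, -1.8]
opening: 0.266
```

```bash
python3 tgt.py 635.7 57.8 119 8.5; cat > ov.py <<'E'
from lens import *
import sys
def ov(src,n,p,out,box,s,droop=0):
    a=np.radians(98.5); d=np.r_[np.cos(a),np.sin(a),-np.radians(droop)]; l=np.r_[-d[1],d[0],0]
    im=cv2.imread(src); u0,v0,w,h=box; im=cv2.resize(im[v0:v0+h,u0:u0+w],None,fx=s,fy=s,interpolation=cv2.INTER_CUBIC)
    o=np.array([p[0],p[1],p[2]-1.8])
    def L(P,col,close=True):
        q=np.array([((w2pix(n,x)-[u0,v0]+.5)*s-.5) for x in P]); cv2.polylines(im,[np.round(q*8).astype(np.int32)],close,col,1,cv2.LINE_AA,3)
    t=np.linspace(0,6.28,90)
    c=o+94*d+[0,0,14]; L([c+51*(np.cos(x)*d+np.sin(x)*l) for x in t],(0,0,255))
    h=o+[0,0,22]; L([h+x*d+y*l for x,y in((-65,-12),(-65,12),(35,12),(35,-12))],(255,0,255))
    L([[621.8+45*np.cos(x),150.8+45*np.sin(x),97] for x in t],(0,255,0))
    cv2.imwrite(out,im)
E
python3 - <<'E'
from ov import *
for n in('scene','top'): cv2.imwrite(f"pics/{n}8.png",grab_frame(n)[:,:,::-1])
p=r.sense()['eef_pos']
ov('pics/scene8.png','scene',p,'pics/s8c.png',(350,165,90,90),8)
ov('pics/top8.png','top',p,'pics/t8c.png',(200,160,110,90),7)
E
```

```text
t 15.53 pos [636.   57.9 119.6] F [ 0.1 -0.2 -1.8] open 0.266 q [ 0.09  0.49  1.69  0.    0.96 -0.06]
shift [ 0.62 -0.32  0.05] turn [-0.05 -0.06 -0.01]
```

View pics/s8c.png

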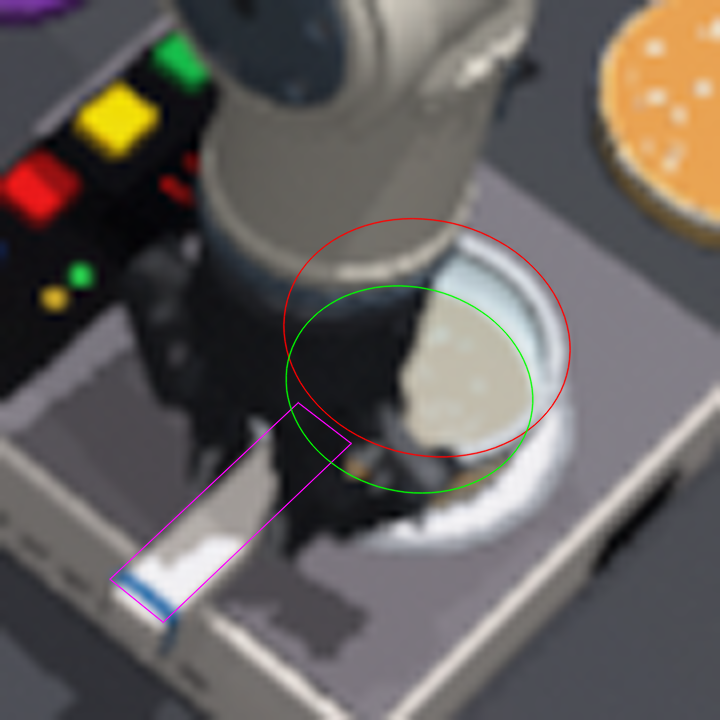

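View pics/t8c.png

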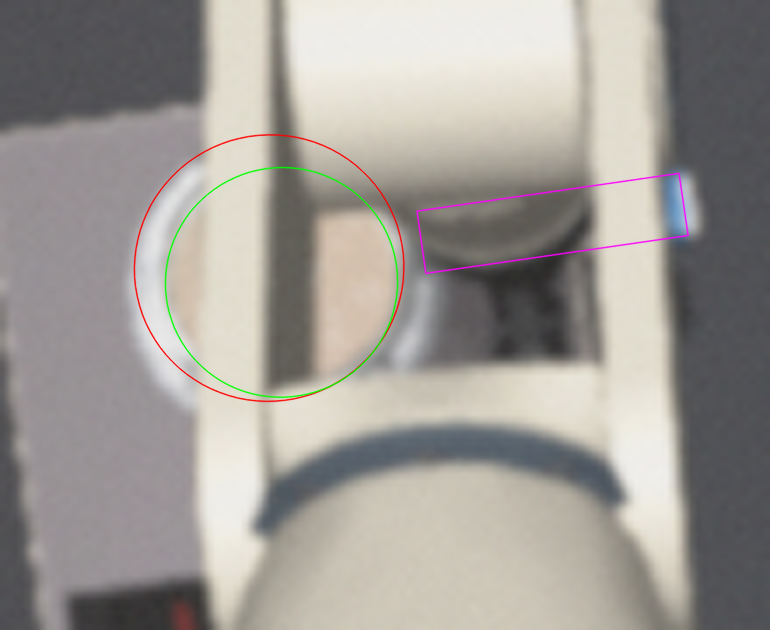

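```bash
python3 - <<'E'
from h import *
crop('pics/scene8.png',360,190,70,60,11,'pics/s8d.png')
crop('pics/top8.png',215,175,90,50,8,'pics/t8d.png')
E
```

```text
(no output)
```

View pics/s8d.png

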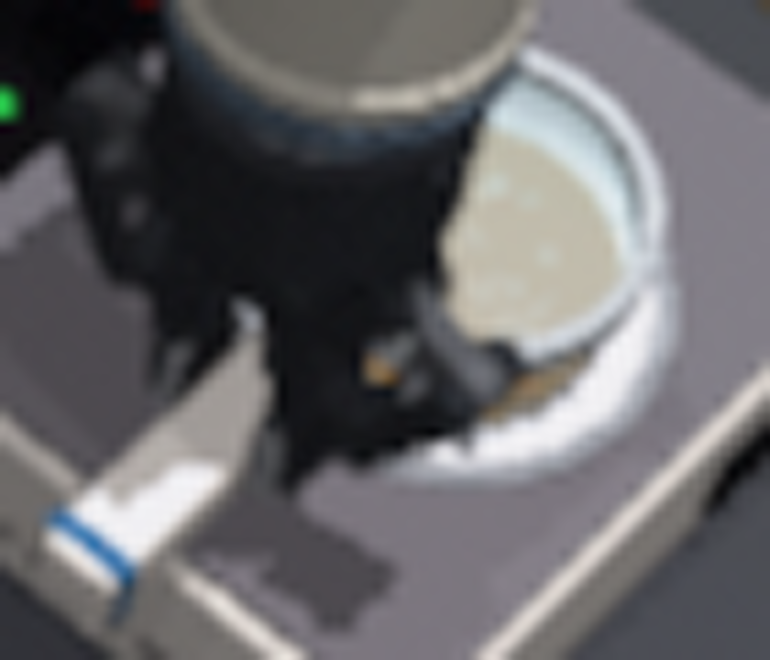

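View pics/t8d.png

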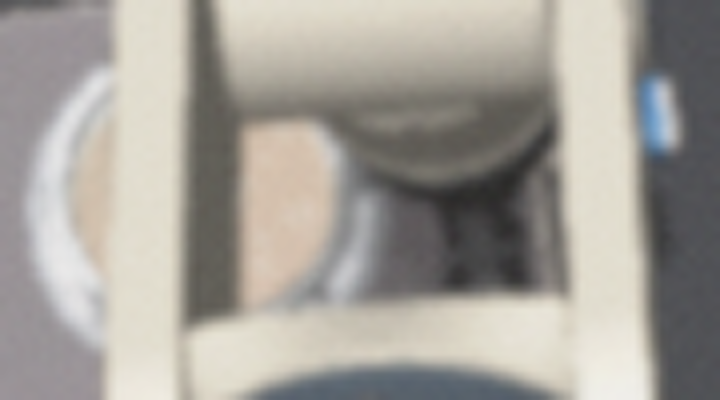

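```bash
cat > fit2.py <<'E'
from h import *
from scipy.optimize import least_squares
def model(x,p):
    al,la,dz,droop,yaw=x; a=np.radians(98.5+yaw); d=np.r_[np.cos(a),np.sin(a),0]; l=np.r_[-d[1],d[0],0]
    dd=d*np.cos(np.radians(droop))-np.r_[0,0,np.sin(np.radians(droop))]; nn=np.cross(dd,l)
    o=np.array([p[0],p[1],p[2]-1.8+dz])+al*d+la*l
    return o,dd,l,nn
def run(p,obs,prior):
    ts=np.linspace(0,6.2832,720)
    def res(x):
        o,d,l,nn=model(x,p); e=[]
        for kind,n,uv in obs:
            uv=np.asarray(uv,float)
            if kind=='rim':
                q=[];
                for h in (14,) : q+= [w2pix(n,o+94*d+h*nn+51*(np.cos(t)*d+np.sin(t)*l)) for t in ts[::4]]
                q=np.array(q); D=np.linalg.norm(uv[:,None]-q[None],axis=2); 
                q2=np.array(q); c=q2.mean(0)
                k=D.argmin(1); t1=q[(k+1)%len(q)]-q[k-1]; nr=np.c_[-t1[:,1],t1[:,0]]/np.linalg.norm(t1,axis=1)[:,None]
                e+=list(((uv-q[k])*nr).sum(1))
            else:
                A,B={'end':(( -65,-12),(-65,12)),'eL':((-65,12),(35,12)),'eR':((-65,-12),(35,-12))}[kind]
                qa,qb=[w2pix(n,o+P[0]*d+P[1]*l+22*nn) for P in (A,B)]
                t=(qb-qa)/np.linalg.norm(qb-qa); e+=list((uv-qa)@np.array([-t[1],t[0]]))
        return np.r_[np.array(e)/.5, x/np.array(prior)]
    s=least_squares(res,np.zeros(5),diff_step=1e-3,x_scale=1.); o,d,l,nn=model(s.x,p)
    print('along,lat,dz,droop,yaw',s.x.round(2)); print('lens underside',(o+94*d).round(1),'res',(s.fun*.5).round(1))
S=lambda P:[(np.array(q)+.5)/11-.5+[360,190] for q in P]; T=lambda P:[(np.array(q)+.5)/8-.5+[215,175] for q in P]
if __name__=='__main__':
    p=[636,57.9,119.6]
    obs=[('rim','scene',S([(545,52),(600,85),(645,140),(662,200),(580,350),(630,308)])),('end','scene',S([(42,540),(115,588)])),
     ('eL','scene',S([(100,478),(180,400)])),('eR','scene',S([(190,500),(245,432)])),('end','top',T([(668,78),(682,150)]))]
    run(p,obs,[5,3,2,2,3]); run(p,obs,[10,5,.7,4,3]); run(p,obs[:4],[5,3,1,2,3])
E
python3 fit2.py
```

```text
along,lat,dz,droop,yaw [-4.08 -0.35  1.13  0.24 -0.23]
lens underside [623.4 146.9 118.5] res [ 0.2  0.2  0.  -0.3  0.6  0.1 -0.2  0.7  0.9  0.7 -0.5 -1.5 -0.  -0.5
 -0.4 -0.1  0.3  0.1 -0. ]
along,lat,dz,droop,yaw [-3.8  -0.12  0.25  0.11 -0.29]
lens underside [623.2 147.2 117.9] res [ 0.2  0.2  0.  -0.3  0.6  0.1 -0.1  0.8  0.9  0.7 -0.5 -1.5 -0.1 -0.6
 -0.2 -0.   0.2  0.  -0. ]
along,lat,dz,droop,yaw [-2.95  0.02 -0.11  0.34 -0.27]
lens underside [623.  148.  117.1] res [ 0.2  0.2 -0.  -0.3  0.6  0.1 -0.4  0.5  0.9  0.7 -0.4 -1.5 -0.3  0.
 -0.1  0.1 -0. ]
```

Request:
drive_tool(
  rows=[0.2, -0.3, -1, 0, 0, 0, 0, 0.5, -0.6, -2.2, 0, 0, 0, 0, 0.6, -0.6, -3.2, 0, 0, 0, 0, 0.6, -0.6, -3.2, 0, 0, 0, 0, 0.6, -0.6, -3.2, 0, 0, 0, 0, 0.6, -0.6, -3.2, 0, 0, 0, 0],
)

```text
clock: 16.38
eef_pos: [635.0, 60.9, 119.2]
tcp_rot: [2.771, 1.57, 1.348]
contact_force: [0.4, 0.4, -1.9]
opening: 0.267
```

```bash
python3 tgt.py 635.3 61 119 8.5; python3 - <<'E'
from h import *
for n in('scene','top'): cv2.imwrite(f"pics/{n}9.png",grab_frame(n)[:,:,::-1])
crop('pics/scene9.png',360,190,70,60,11,'pics/s9d.png')
crop('pics/top9.png',215,175,90,50,8,'pics/t9d.png')
E
```

```text
t 16.38 pos [635.   60.9 119.2] F [ 0.4  0.4 -1.9] open 0.267 q [ 0.09  0.49  1.69  0.    0.96 -0.06]
shift [ 0.22  0.26 -0.03] turn [-0.05 -0.06 -0.02]
```

View pics/s9d.png

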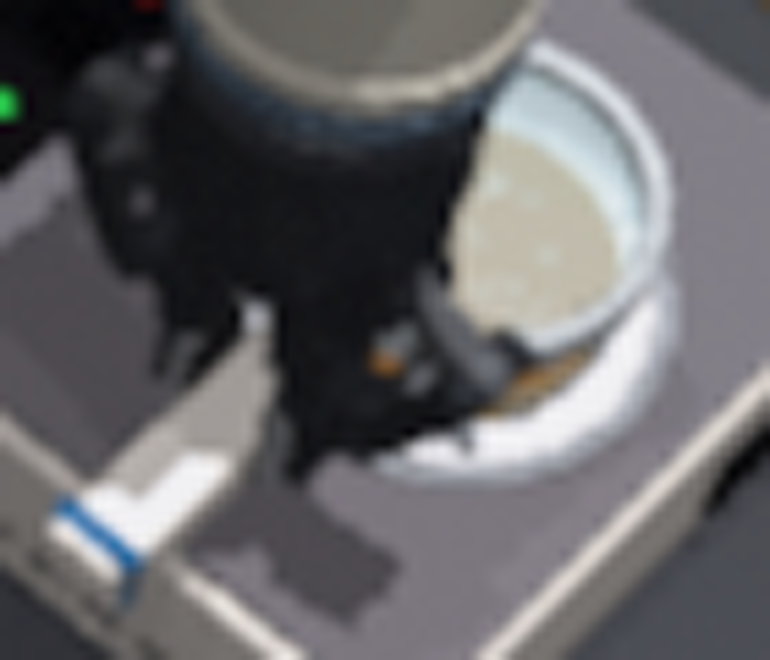

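View pics/t9d.png

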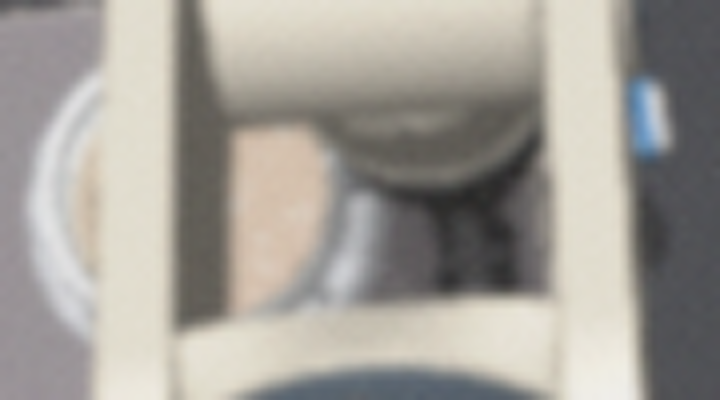

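View pics/scene9.png

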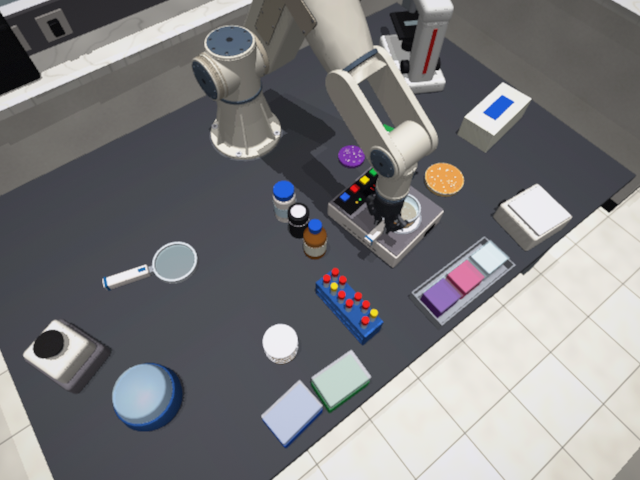

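```bash
python3 - <<'E'
from fit2 import *
p=[635.,60.9,119.2]
obs=[('rim','scene',S([(545,43),(605,78),(653,140),(672,200),(580,346),(636,300)])),('end','scene',S([(43,532),(118,578)])),
 ('eL','scene',S([(110,470),(190,392)])),('eR','scene',S([(195,495),(250,428)])),('end','top',T([(658,80),(672,150)]))]
run(p,obs,[10,5,.7,4,3]); run(p,obs[:4],[5,3,1,2,3]); run(p,obs[:1],[6,3,.7,1,.5])
from ov import ov
ov('pics/top9.png','top',np.array(p)+[0,-3.5,0],'pics/t9o.png',(215,175,90,50),8)
ov('pics/scene9.png','scene',np.array(p)+[0,-3.5,0],'pics/s9o.png',(360,190,70,60),11)
E
```

```text
along,lat,dz,droop,yaw [-3.88 -0.6   0.14 -0.04 -0.24]
lens underside [622.6 150.2 117.6] res [ 0.2  0.2 -0.1  0.   0.6 -0.  -0.3  0.8  1.   0.7 -0.5 -1.5  0.  -0.5
 -0.2 -0.1  0.1 -0.  -0. ]
along,lat,dz,droop,yaw [-3.31 -0.49 -0.13  0.11 -0.25]
lens underside [622.5 150.7 117.1] res [ 0.2  0.1 -0.2 -0.1  0.6 -0.  -0.5  0.6  1.   0.7 -0.5 -1.5 -0.3 -0.1
 -0.1  0.  -0. ]
along,lat,dz,droop,yaw [-3.81 -1.21 -0.04 -0.12 -0.05]
lens underside [622.9 150.3 117.6] res [ 0.2  0.1 -0.2 -0.1  0.5 -0.1 -0.3 -0.2 -0.  -0.1 -0.1]
```

View pics/t9o.png

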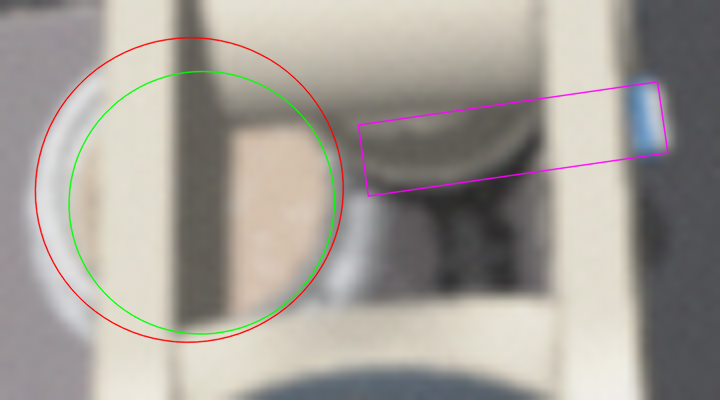

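View pics/s9o.png

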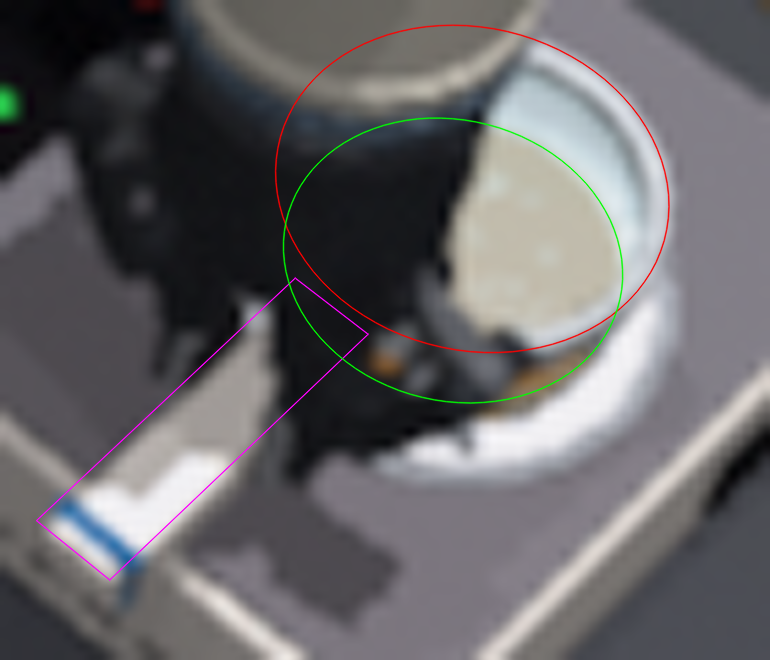

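Request:
drive_tool(
  rows=[0, 0, 0, 0, 0, 0, 0, 0, 0, 0, 0, 0, 0, 0, 0, 0, 0, 0, 0, 0, 0, 0, 0, 0, 0, 0, 0, 0],
)

```text
clock: 16.98
eef_pos: [635.1, 60.9, 119.3]
tcp_rot: [2.704, 1.57, 1.281]
contact_force: [-0.7, -0.2, -1.8]
opening: 0.269
```

```bash
python3 - <<'E'
from h import *
from rig import sign_off
s=r.sense(); print(s['clock'],s['eef_pos'],s['contact_force'],s['opening'],abs(s['qvel']).max())
b=cv2.imread('pics/scene9.png').astype(int); a=grab_frame('scene')[:,:,::-1].astype(int)
print('diff in lens area',abs(a-b)[185:250,360:430].mean().round(2), 'elsewhere',abs(a-b)[250:,:300].mean().round(2))
print(sign_off())
E
```

```text
16.975 [635.07051594  60.93957228 119.25715015] [-0.65713491 -0.23332079 -1.76944037] 0.26940404820876157 0.001713313872643505
diff in lens area 0.5 elsewhere 0.39
the job is handed in; nothing more can be done
None
```

The keys are pressed and the magnifier is held over the culture dish. I handed the job in at about 17 s of the 64 s allowed.

- **Keys:** I pressed green, yellow, then red, each down to its stop. The tip ended at z = 83.8 mm with 17–21 N at the wrist, all with the fingers shut. The blue print key was not touched.
- **Magnifier:** I took the smaller magnifier by its handle at 60 N and carried it with its underside about 228 mm up, clear over the bottles. It is now over the dish with the handle out over the counter's right side.
- **Last checks:**
  - The lens is at about (622.6, 150.3) and the dish at (621.8, 150.8), so it is centred to about 1 mm, with the cameras good to about 2 mm.
  - The underside is at about 117.5 mm, 20 mm above the dish.
  - Tilt is about 0.1°, but estimating it from part of the rim is uncertain by about 1°.
  - The wrist force is only the magnifier's weight, and nothing moved between the last two pictures.
- **Disagreement:** Over the dish the cameras showed the magnifier about 4 mm nearer the handle side than the arm's pose implied. It either slipped a little in the carry or the calibration is off. I moved it 3 mm to match the pictures.
- **Limited views:** The arm covers part of the lens in both cameras. It also hides part of the keys and display from the two cameras, though the handle does not.

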